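Pack the sampling caddy and leave the look-alikes

ROBOT

A 6-joint arm with a two-finger parallel gripper is mounted at the origin on a cart in front of the work surface, level with it; the furniture and walls round the work are solid. World frame = base frame: x ahead of the robot, y to its left, z up, the work surface at z = 0. Lengths are in m, angles in degrees, forces in N, time in s.
With the tool pointing down it reaches from about 0.25 to 0.8 m from the base axis. Payload 3.9 kg.
Tool frame: the origin (TCP) lies at the very end of the fingers, on their centre line; the grasp point (between the pads) lies env.hold_point_z behind it (env.hold_point_z is the distance from the TCP to the grasp point, in m); z points along the fingers, y is the line along which they close (so a half turn about z gives the same grasp; the last joint's range is limited). The gripper opens to 85 mm and grips with 20 to 120 N. Pads are 22 mm wide; open, the fingers measure 114 mm over their backs; the gripper's body (76 mm by 85 mm) begins 54 mm behind the grasp point. The pads swing forward as they close: fully open they stand 13 mm farther back than shut.
Start: joints at [-65.317, 14.897, -7.913, 67.191, 0, 90], TCP at [0.219, -0.477, 0.231] pointing down, gripper open.
Joint ranges: [-159.42, 159.42], [-47.68, 98.78], [-73.54, 78.23], [-108.79, 121.32], [-90, 84.71], [-180, 180]. Speed limits (degrees/s): [147.25, 147.25, 180, 180, 180, 180].

INTERFACE

Orientations are given as [roll, pitch, yaw] about the fixed x, y, z axes, in that order (R = Rz(yaw) Ry(pitch) Rx(roll)).
In Python, from rig import env gives the robot as it stands. The module is installed in compiled form; this text tells all that it offers.
- The arm moves only by the tool jog_arm, never from a script. Its argument "increments" is a list of rows, each a list of 3 entries, a list of its own where there are three numbers: the shift along the tool's x, y, z in mm, then the turn, a rotation vector about the tool's x, y, z in rad, then the opening, from -1 (shut) to 1 (fully open). In form: [[[tx, ty, tz], [rx, ry, rz], gripper], ...]. A call has 1 to 12 rows; each row shifts and turns the commanded pose from where the row before left it, along the tool's axes as they then stand; what a row does not reach is not made up. A row lasts 1/12 s, in which the tool goes at most 41.7 mm and 7.16 degrees, less where a joint would pass 70% of its speed; a pose out of reach is approached as far as the arm can. A call is refused whole if a number of a shift passes 41.7 or a number of a turn 0.125, either way. A call with a gripper value outside its range is refused whole. The fingers move at their own pace and stop on an object; the grip force is fixed at half the most. Time passes only in rows, so rows that do not move let the fingers close. It gives the time, the measured TCP pose, the force, the opening and the grip force at its end, in the units of the state.
- env.read_state(): the state, without advancing time (a new reading comes with each control period).
- env.get_image(name): name is "scene" or "side" or "wrist"; returns (picture, depth): 480x640x3 uint8, red, green, blue; 480x640 float32, m along the optical axis (not along the pixel's ray), 0 where there is no reading.
- env.get_calibration(name): a dict with "mtx" (3x3 intrinsics, pixels), "extrinsics" (4x4, takes a point from world to camera coordinates); the wrist camera has in their place "tool_from_camera" (4x4, takes a point from camera to tool coordinates, whose origin is the TCP and whose axes are the flange's). Camera axes: x right, y up, looking along -z (the intrinsics and any distortion apply to the point x, -y, -z); pixel columns grow to the right and rows downward; lengths in m; the calibration is good to about 2 mm. A picture is of the moment at which its call begins: read the wrist's pose just before it. get_calibration takes no time and is no camera call.
- env.close_job(): hands the job in; it is judged then, once.
The state is a dict: "time_s": time; "qpos": joint angles; "joint_vel": joint speeds; "effort": joint torques, N m; "tool_pos": TCP position; "orientation": TCP orientation; "ft_force": force on the tool from outside, world axes, zero at the start; "torque": the same for the moment, N m; "width": opening from 0.0 (shut) to 1.0 (fully open); "grasp_force": force on a finger pad.
Only numpy, scipy, OpenCV 4.12 (cv2) and the standard library are available. Lean on these libraries where they do the work, as an engineer would, in place of code of your own. Each camera call takes 0.05 s, during which the arm holds its last target. There are 200 camera calls.

TASK

Pack the sampling caddy: stand the low cassette in the rectangular pocket, the dropper bottle that stands at the front (not those at the back beside the stirrer) in the large round pocket, the short vial in the square pocket and the rubber stopper in the small round pocket, each upright and right down on its pocket's floor. The taller cassette and the taller vial belong to another kit: leave them standing where they are.

Things in the scene. Friction and masses are not known exactly. Their poses are not given: they have to be found in the camera images.
- low_cassette: low cuvette cassette: box with grey lid and a thin light-blue lower part, 47 (x) x 53 (y) x 35 mm (z), closed, stands on the bench; origin at the centre of its underside, z up. Grip across its x sides, about 45 mm apart.
- dropper_bottle: amber glass dropper bottle with dark collar and red rubber bulb; body 36 mm across, rounding to the shoulder at 60 mm, collar 22 mm across from 60 to 72 mm, bulb 14 mm across up to 98 mm (all rigid); stands upright; origin on the underside at the centre, z up. Grip the body above 36 mm, so that the bulb stays clear of the gripper's palm, or the collar.
- short_vial: the shorter screw-cap vial, glass with white cap, 23 mm across, 50 mm tall (white cap 19 mm across from 40 mm up); stands upright; origin at the centre of its underside, z up. (Like all the loose things it may stand at the left, in front of a 230 mm tall instrument whose near right corner is at about x = 0.53, y = 0.2.)
- stopper: black rubber flask stopper, 18 mm across, 20 mm tall, standing on its wide end; origin at the centre of its underside, z up.
- tall_cassette: look-alike that does not belong in the caddy: the taller cuvette cassette, grey lid and deep light-blue lower part, 47 x 53 x 50 mm; origin at the centre of its underside. To be left where it stands.
- tall_vial: look-alike that does not belong in the caddy: the taller screw-cap vial, glass with white cap, 23 mm across, 72 mm tall; origin at the centre of its underside. To be left where it stands.
- rect_pocket: pocket of the low cassette: white plastic block, 88 x 88 x 20 mm, fixed in the caddy; origin at the centre of its underside, 4 mm above the bench, its top at z = +20 mm. In its top is the large rectangular pocket, 57 mm along its x and 65 mm along its y, 12 mm deep (floor at +8 mm); the cassette lies with its x along this x (either way round).
- large_round_pocket: pocket of the dropper bottle: white plastic block, 88 x 88 x 20 mm, fixed in the caddy; origin at the centre of its underside, 4 mm above the bench, its top at z = +20 mm. In its top is the larger round pocket, 50 mm across, 15 mm deep (floor at +5 mm).
- square_pocket: pocket of the short vial: white plastic block, 88 x 88 x 20 mm, fixed in the caddy; origin at the centre of its underside, 4 mm above the bench, its top at z = +20 mm. In its top is the small square pocket, 34 x 34 mm, 14 mm deep (floor at +6 mm).
- small_round_pocket: pocket of the rubber stopper: white plastic block, 88 x 88 x 20 mm, fixed in the caddy; origin at the centre of its underside, 4 mm above the bench, its top at z = +20 mm. In its top is the smaller round pocket, 29 mm across, 9 mm deep (floor at +11 mm). The four blocks stand two by two in varying places (93 mm centre to centre) in a low aluminium tray, rim 14 mm.
Not all that is in view belongs to the job. Leave any yellow look-alike of the dropper_bottle alone.

How it is judged:
By the outcome, as a careful person would: the job done as asked, in the order asked, and still so for the second after the job is handed in, with the robot touching nothing.
It also fails if it takes over 104 s, if anything falls off the work surface, if the arm or the gripper's body presses on something with over 40 N, if the wrist force passes 120 N, or if a joint passes its speed limit or range.

## Working session

There is one attempt and no reset: what is moved stays moved. The work goes in short steps, Python scripts to look and compute and a tool call to move; the robot and the scene stay as the last step left them, time stands still between calls to the robot, and variables do not carry over. Pictures are saved under pics/ and viewed, at most 14 in all, crops included, and the job is handed in when it is done.

Besides the shell and the picture viewer there is one more tool, called after "Emit:" by a JSON object that holds its "method" and its "body", one argument or row to a line. jog_arm: Moves the arm, as the interface text tells. Its arguments: {"type":"object","properties":{"increments":{"type":"array"}},"required":["increments"]}

```bash
mkdir -p pics
python3 - <<'E'
from rig import env
import cv2,numpy as np
s=env.read_state();print(s['time_s'],s['tool_pos'],s['orientation'],s['width'],env.hold_point_z)
for n in ['scene','side']:
    p,d=env.get_image(n);np.savez(f'{n}.npz',p=p,d=d)
    cv2.imwrite(f'pics/{n}0.png',p[:,:,::-1]);c=env.get_calibration(n);print(n,c)
print(env.get_calibration('wrist'))
E
```

```text
0.0 [ 0.21895791 -0.47640987  0.23048255] [-1.79891039e+02  4.62123246e-04  2.46827915e+01] 0.9976695144049677 0.0187
scene {'mtx': array([[528.48414644,   0.        , 313.11502219],
       [  0.        , 528.48414644, 239.20169264],
       [  0.        ,   0.        ,   1.        ]]), 'extrinsics': array([[-0.62390598, -0.78128711,  0.01821486,  0.34402125],
       [ 0.52643354, -0.40293518,  0.7486728 , -0.3064643 ],
       [-0.577589  ,  0.47669035,  0.66268941, -0.7284815 ],
       [ 0.        ,  0.        ,  0.        ,  1.        ]])}
side {'mtx': array([[454.10725966,   0.        , 318.23428149],
       [  0.        , 454.10725966, 235.31358286],
       [  0.        ,   0.        ,   1.        ]]), 'extrinsics': array([[ 0.95624797, -0.29252954, -0.00403582, -0.48815886],
       [ 0.1698207 ,  0.54378718,  0.82186157, -0.12816151],
       [-0.23822416, -0.78658882,  0.56967296, -0.99647466],
       [ 0.        ,  0.        ,  0.        ,  1.        ]])}
{'mtx': array([[430.17918598,   0.        , 319.75791666],
       [  0.        , 430.17918598, 236.0370147 ],
       [  0.        ,   0.        ,   1.        ]]), 'tool_from_camera': array([[ 8.14400426e-04,  9.57091609e-01,  2.89784384e-01,
         7.50748537e-02],
       [ 9.99999668e-01, -7.83053006e-04, -2.24120752e-04,
         2.57756746e-04],
       [ 1.24124426e-05,  2.89784471e-01, -9.57091929e-01,
        -1.43237688e-01],
       [ 0.00000000e+00,  0.00000000e+00,  0.00000000e+00,
         1.00000000e+00]])}
```

View pics/scene0.png

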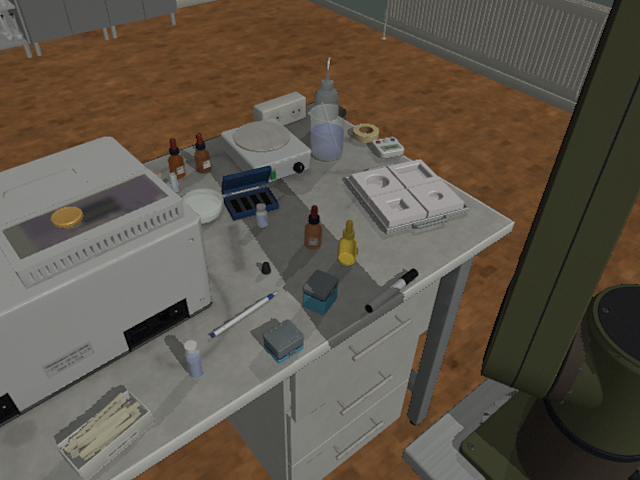

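View pics/side0.png

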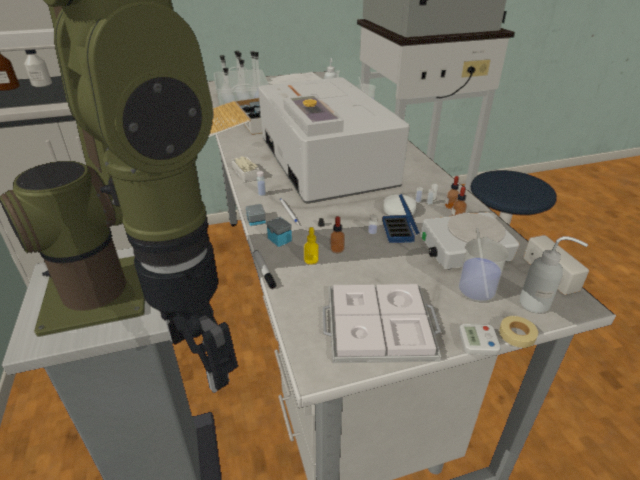

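The scene shows the amber bottle at (313,230), yellow one (348,245), stopper (266,267), tall cassette (320,290), low cassette (284,340), vials at (262,215) and (194,358), and the caddy at (407,195). In the side view, the caddy pockets are square (355,298), large round (400,297), small round (360,333) and rectangular (408,333).

```bash
cat > h.py <<'E'
import numpy as np,cv2
from rig import env
F=np.diag([1,-1,-1.])
def T(n,s=None):
    c=env.get_calibration(n)
    if n!='wrist': return c['mtx'],np.linalg.inv(c['extrinsics'])
    from scipy.spatial.transform import Rotation as R
    M=np.eye(4);M[:3,:3]=R.from_euler('xyz',s['orientation'],degrees=True).as_matrix();M[:3,3]=s['tool_pos']
    return c['mtx'],M@c['tool_from_camera']
def cloud(n,d,s=None):
    K,M=T(n,s);v,u=np.mgrid[:480,:640]
    q=np.stack([(u-K[0,2])/K[0,0],(v-K[1,2])/K[1,1],np.ones_like(d)],-1)*d[...,None]
    return (q@F)@M[:3,:3].T+M[:3,3]
def ray(n,uv,z,s=None):
    K,M=T(n,s);uv=np.atleast_2d(uv).astype(float)
    q=np.c_[(uv-K[:2,2])/K[0,0],np.ones(len(uv))]@F@M[:3,:3].T
    return M[:3,3]+q*((z-M[2,3])/q[:,2])[:,None]
E
python3 - <<'E'
from h import *
import os
np.set_printoptions(precision=4,suppress=True)
for n,boxes in {'scene':dict(bottle=(300,200,328,250),yellow=(336,216,362,268),stop=(256,258,276,278),tallc=(298,266,342,318),lowc=(260,318,308,364),v1=(252,202,272,230),v2=(182,338,206,380),caddy=(344,158,470,235)),
 'side':dict(bottle=(328,214,348,254),stop=(316,216,328,228),tallc=(266,218,294,246),lowc=(244,204,268,226),v1=(366,218,380,236),v2=(254,168,268,196),caddy=(322,280,442,360))}.items():
    z=np.load(n+'.npz');P=cloud(n,z['d'])
    for k,(a,b,c,d) in boxes.items():
        q=P[b:d,a:c].reshape(-1,3);ok=z['d'][b:d,a:c].ravel()>0;q=q[ok];q=q[q[:,2]>.006]
        if len(q):print(n,k,len(q),'ztop',np.percentile(q[:,2],[50,99]),'x',np.percentile(q[:,0],[2,98]),'y',np.percentile(q[:,1],[2,98]))
sc=np.load('scene.npz')['p'];sd=np.load('side.npz')['p']
a=cv2.resize(sc[190:390,170:370],(800,600)[:1]*2)[:,:, ::-1] if 0 else cv2.resize(sc[190:390,170:370],(600,600),interpolation=cv2.INTER_CUBIC)[:,:,::-1]
cv2.imwrite('pics/c1.png',a)
E
```

```text
scene bottle 564 ztop [0.0467 0.0975] x [0.5391 0.5639] y [-0.0145  0.0136]
scene yellow 625 ztop [0.0465 0.0978] x [0.4661 0.4922] y [-0.0401 -0.0102]
scene stop 82 ztop [0.0157 0.0221] x [0.5435 0.5569] y [0.1071 0.1213]
scene tallc 1146 ztop [0.0488 0.0535] x [0.4026 0.453 ] y [0.0543 0.1111]
scene lowc 1144 ztop [0.0344 0.0378] x [0.367  0.4106] y [0.1662 0.2167]
scene v1 356 ztop [0.0194 0.0514] x [0.658  0.7287] y [-0.0037  0.0522]
scene v2 527 ztop [0.05   0.0748] x [0.4217 0.4399] y [0.3175 0.3375]
scene caddy 5572 ztop [0.0231 0.0848] x [0.4465 0.6601] y [-0.3574 -0.0331]
side bottle 383 ztop [0.0457 0.0974] x [0.541  0.5715] y [-0.0224  0.0039]
side stop 36 ztop [0.0143 0.0229] x [0.5457 0.5593] y [0.1014 0.1175]
side tallc 543 ztop [0.0405 0.053 ] x [0.4041 0.4585] y [0.0493 0.1005]
side lowc 331 ztop [0.0332 0.0465] x [0.3684 0.4122] y [0.1596 0.2126]
side v1 126 ztop [0.0284 0.0494] x [0.6595 0.6801] y [0.0277 0.0429]
side v2 215 ztop [0.0343 0.0743] x [0.4234 0.4451] y [0.3135 0.4413]
side caddy 7496 ztop [0.023  0.0266] x [0.4506 0.662 ] y [-0.3748 -0.1733]
```

View pics/c1.png

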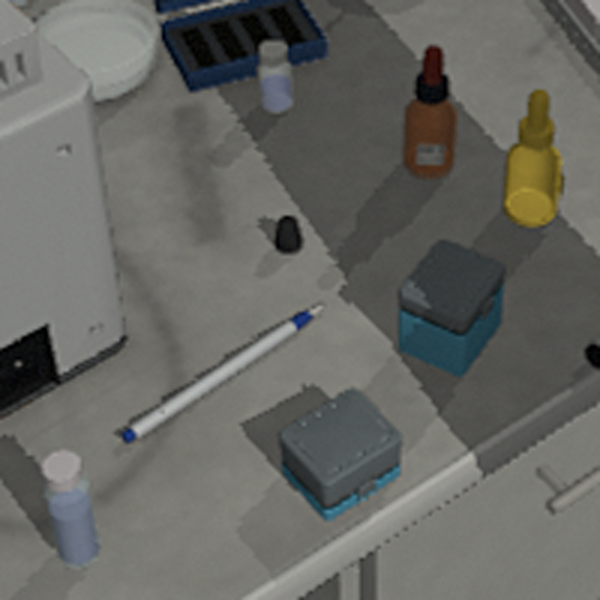

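The crop shows that the low cassette (thin blue part) is the front-left one, and the short vial stands by the blue box. The bottle and stopper are standing clear. Next is a wrist view of the caddy.

Emit:
{"method": "jog_arm", "body": {
  "increments": [
    [[20,-2,-2],[0,0,0],1],
    [[36,-3.6,-2],[0,0,0],1],
    [[36,-3.6,-2],[0,0,0],1],
    [[36,-3.6,-2],[0,0,0],1],
    [[36,-3.6,-2],[0,0,0],1],
    [[36,-3.6,-2],[0,0,0],1],
    [[36,-3.6,-2],[0,0,0],1],
    [[36,-3.6,-2],[0,0,0],1],
    [[36,-3.6,-2],[0,0,0],1],
    [[36,-3.6,-2],[0,0,0],1],
    [[36,-3.6,-2],[0,0,0],1],
    [[20,-2,0],[0,0,0],1]
  ]
}}

```text
time_s: 1.1
tool_pos: [0.569, -0.2713, 0.2528]
orientation: [-180.0, -0.1, 24.8]
ft_force: [0.5, -0.1, 0.2]
width: 0.997
grasp_force: 0.0
```

Emit:
{"method": "jog_arm", "body": {
  "increments": [
    [[0,0,0],[0,0,0.108],1],
    [[0,0,0],[0,0,0.108],1],
    [[0,0,0],[0,0,0.108],1],
    [[0,0,0],[0,0,0.107],1],
    [[0,0,0],[0,0,0],1],
    [[0,0,0],[0,0,0],1]
  ]
}}

```text
time_s: 1.6
tool_pos: [0.5658, -0.2735, 0.2528]
orientation: [-180.0, 0.1, 0.1]
ft_force: [1.3, -0.6, 0.9]
width: 1.0
grasp_force: 0.0
```

Run:
```python
from h import *
s=env.read_state();p,d=env.get_image('wrist');np.savez('w1.npz',p=p,d=d,s=np.array(s,dtype=object))
cv2.imwrite('pics/w1.png',p[:,:,::-1]);print(s['tool_pos'],s['orientation'],s['qpos'])
```

```text
[ 0.56576661 -0.27348818  0.25278876] [-1.79973595e+02  5.35867797e-02  1.45301454e-01] [-2.57989964e+01  2.50444887e+01  1.05394395e+01  7.55546892e+01
  2.99832458e-04  1.54055714e+02]
```

View pics/w1.png

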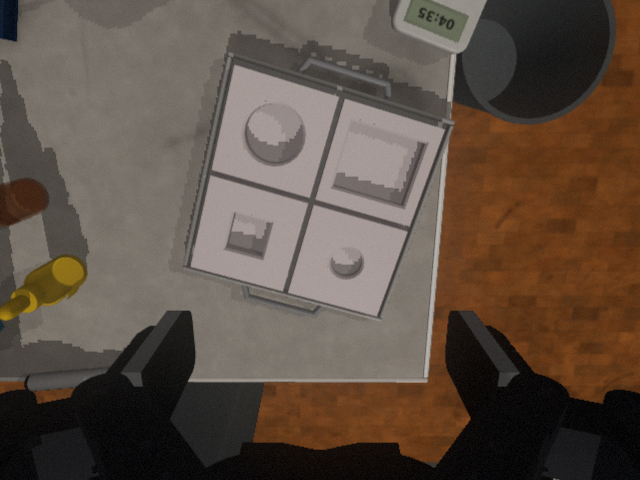

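The wrist view shows the caddy turned about -15°. Pockets are large round (275,133), rectangular (380,163), square (249,234) and small round (347,263).

Run:
```python
from h import *
z=np.load('w1.npz',allow_pickle=True);s=z['s'].item();p=z['p']
g=p.min(2);print(g[100,300],g[60,222],g[185,300],g[300,400],g[90,280])
P=cloud('wrist',z['d'],s)
print('block top z',P[100,250],P[210,290],'bench',P[340,270])
hsv=cv2.cvtColor(p,cv2.COLOR_RGB2HSV)
for th in (165,185):
  m=((g>th)&(P[...,2]>.017)).astype(np.uint8);m[300:,:180]=0
  cs,_=cv2.findContours(m,cv2.RETR_EXTERNAL,cv2.CHAIN_APPROX_NONE)
  for c in cs:
    if cv2.contourArea(c)<2000:continue
    w=ray('wrist',c[:,0],.024,s)
    (x,y),(a,b),t=cv2.minAreaRect((w[:,:2]*1000).astype(np.float32))
    px=c[:,0].mean(0).astype(int);print(th,px,'centre mm',round(x,1),round(y,1),'size',round(a,1),round(b,1),'ang',round(t,1))
# cassettes yaw from side/scene top faces
for n,bx,h in [('scene',(255,312,315,370),.035),('side',(240,200,272,230),.035)]:
    q=np.load(n+'.npz');a,b,c,d=bx;Q=cloud(n,q['d'])[b:d,a:c]
    m=((abs(Q[...,2]-h)<.004)&(q['d'][b:d,a:c]>0)).astype(np.uint8);m=cv2.morphologyEx(m,cv2.MORPH_OPEN,np.ones((3,3)))
    k=max(cv2.findContours(m,0,1)[0],key=cv2.contourArea)
    w=ray(n,k[:,0]+[a,b],h);print(n,cv2.minAreaRect((w[:,:2]*1000).astype(np.float32)))
```

```text
149 91 154 104 152
block top z [ 0.64497033 -0.21565066  0.02591428] [ 0.55224794 -0.24684521  0.02496714] bench [ 0.40837887 -0.22214155  0.00121457]
scene ((388.544189453125, 191.84375), (46.94306182861328, 53.56108474731445), 0.7700667381286621)
side ((390.53997802734375, 186.6324462890625), (56.42985916137695, 44.648963928222656), 89.92664337158203)
```

Run:
```python
from h import *
z=np.load('w1.npz',allow_pickle=True);s=z['s'].item();p=z['p']
g=p.min(2)
for th in (115,128):
  m=(g>th).astype(np.uint8);m=cv2.morphologyEx(m,cv2.MORPH_OPEN,np.ones((3,3),np.uint8))
  cs,_=cv2.findContours(m,cv2.RETR_EXTERNAL,cv2.CHAIN_APPROX_NONE)
  for c in cs:
    if not 3000<cv2.contourArea(c)<40000:continue
    w=ray('wrist',c[:,0],.024,s)
    (x,y),(a,b),t=cv2.minAreaRect((w[:,:2]*1000).astype(np.float32))
    px=c[:,0].mean(0).astype(int);print(th,px,'centre mm',round(x,1),round(y,1),'size',round(a,1),round(b,1),'ang',round(t,1))
```

```text
115 [345 260] centre mm 502.6 -297.5 size 88.1 88.3 ang 73.9
115 [247 232] centre mm 528.4 -208.0 size 88.8 88.3 ang 74.0
115 [377 162] centre mm 592.2 -323.3 size 88.1 88.3 ang 74.0
115 [272 130] centre mm 618.0 -233.8 size 88.1 88.4 ang 74.0
128 [345 260] centre mm 502.8 -297.5 size 87.5 87.4 ang 73.9
128 [247 232] centre mm 528.5 -207.9 size 88.1 87.4 ang 73.9
128 [377 162] centre mm 592.0 -323.3 size 87.6 87.9 ang 74.0
128 [272 130] centre mm 618.0 -233.8 size 87.9 87.6 ang 74.0
```

Emit:
{"method": "jog_arm", "body": {
  "increments": [
    [[0,0,-7],[0,0,-0.121],1],
    [[0,0,-7],[0,0,-0.121],1],
    [[0,0,-7],[0,0,-0.121],1],
    [[0,0,-7],[0,0,-0.121],1],
    [[0,0,-7],[0,0,-0.121],1],
    [[0,0,-7],[0,0,-0.121],1],
    [[0,0,-7],[0,0,-0.121],1],
    [[0,0,-7],[0,0,-0.121],1],
    [[0,0,-7],[0,0,-0.121],1],
    [[0,0,-7],[0,0,-0.121],1],
    [[0,0,-7],[0,0,-0.121],1],
    [[0,0,0],[0,0,-0.121],1]
  ]
}}

```text
time_s: 2.65
tool_pos: [0.5664, -0.274, 0.3318]
orientation: [179.9, 0.0, 83.6]
ft_force: [0.4, -0.3, 0.4]
width: 1.002
grasp_force: 0.0
```

Emit:
{"method": "jog_arm", "body": {
  "increments": [
    [[20,-2,0],[0,0,-0.117],1],
    [[39,-4,0],[0,0,0],1],
    [[39,-4,0],[0,0,0],1],
    [[39,-4,0],[0,0,0],1],
    [[39,-4,0],[0,0,0],1],
    [[39,-4,0],[0,0,0],1],
    [[39,-4,0],[0,0,0],1],
    [[39,-4,0],[0,0,0],1],
    [[39,-4,0],[0,0,0],1],
    [[39,-4,0],[0,0,0],1],
    [[32,-4,0],[0,0,0],1],
    [[0,0,0],[0,0,0],1]
  ]
}}

```text
time_s: 3.65
tool_pos: [0.5262, 0.1347, 0.3302]
orientation: [-180.0, -0.2, 90.4]
ft_force: [-0.7, 0.6, -0.7]
width: 1.001
grasp_force: 0.0
```

Emit:
{"method": "jog_arm", "body": {
  "increments": [
    [[0,0,0],[0,0,0],1],
    [[0,0,0],[0,0,0],1]
  ]
}}

```text
time_s: 3.82
tool_pos: [0.5271, 0.1292, 0.3303]
orientation: [-180.0, 0.0, 90.0]
ft_force: [0.2, -0.2, 0.8]
width: 1.0
grasp_force: 0.0
```

Run:
```python
from h import *
s=env.read_state();p,d=env.get_image('wrist');np.savez('w2.npz',p=p,d=d,s=np.array(s,dtype=object))
cv2.imwrite('pics/w2.png',p[:,:,::-1]);print(s['tool_pos'],s['orientation'],s['qpos'])
```

```text
[0.52705795 0.12915225 0.33025078] [-1.79993163e+02  4.00314843e-02  8.99595956e+01] [ 1.37906503e+01  1.55676224e+01  7.66363307e+00  8.21122192e+01
 -3.72363636e-02  1.03831062e+02]
```

View pics/w2.png

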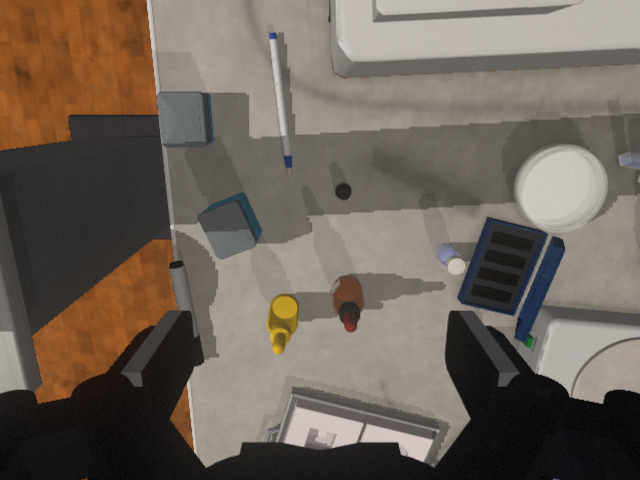

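The wrist view shows the low cassette (184,119), stopper (343,191), short vial with cap at (456,267), amber bottle (348,295) with its bulb at (350,324), and tall cassette (229,226). Now I'll measure them.

Run:
```python
from h import *
np.set_printoptions(precision=1,suppress=True)
z=np.load('w2.npz',allow_pickle=True);s=z['s'].item();p=z['p'].astype(int);d=z['d']
P=cloud('wrist',d,s)
def big(m,bx):
    a,b,c,e=bx;k=np.zeros_like(m,np.uint8);k[b:e,a:c]=m[b:e,a:c]
    k=cv2.morphologyEx(k,cv2.MORPH_OPEN,np.ones((3,3),np.uint8))
    return max(cv2.findContours(k,0,cv2.CHAIN_APPROX_NONE)[0],key=cv2.contourArea)
def rep(n,c,h,f='circ'):
    w=(ray('wrist',c[:,0],h,s)[:,:2]*1000).astype(np.float32)
    print(n,cv2.minEnclosingCircle(w) if f=='circ' else cv2.minAreaRect(w),c[:,0].min(0),c[:,0].max(0))
top=lambda h:(abs(P[...,2]-h)<.006)&(d>0)
print(P[119,184],P[226,229],P[267,456],P[190,343],P[324,350],p[119,184],p[119,212])
rep('lowc',big(top(.036),(140,80,220,160)),.035,'r')
rep('tallc',big(top(.051),(190,190,270,265)),.050,'r')
rep('capvial',big((p.min(2)>120),(440,250,470,280)),.050)
rep('cap d',big(top(.051),(440,245,470,280)),.050)
rep('stop',big(p.max(2)<45,(325,175,362,208)),.010)
rep('bulb',big((p[...,0]>60)&(p[...,1]<45)&(p[...,2]<45)&(P[...,2]>.076),(330,300,370,340)),.09)
rep('body',big((p[...,0]-p[...,2]>40)&(p[...,0]>70)&(P[...,2]<.058),(325,270,370,318)),.04)
# blue box and vial height profile
bx=P[215:345,440:570].reshape(-1,3);bl=((p[...,2]-p[...,0]>25))[215:345,440:570].ravel();q=bx[bl];q=q[q[:,0]>.66];print('box',np.percentile(q,[1,99],axis=0)*1000)
e=P[215:320,455:490].reshape(-1,3);e=e[(e[:,2]>.01)&(e[:,2]<.04)]*1000;print(np.percentile(e,[1,50,99],axis=0))
```

```text
[0.4 0.2 0. ] [0.4 0.1 0.1] [0.7 0.  0.1] [0.6 0.1 0. ] [ 0.6 -0.   0.1] [104 108 108] [91 93 89]
lowc ((392.7240905761719, 190.1122589111328), (45.9848747253418, 51.29806137084961), 0.006874249316751957) [157  92] [206 146]
tallc ((433.55206298828125, 80.90986633300781), (45.678321838378906, 52.77281951904297), 21.879146575927734) [198 201] [255 259]
capvial ((665.2291259765625, 43.949005126953125), 19.6649227142334) [440 250] [465 279]
cap d ((670.8252563476562, 42.137672424316406), 10.46662425994873) [446 257] [464 274]
stop ((553.444091796875, 114.33090209960938), 8.141172409057617) [336 184] [350 194]
bulb ((559.7777709960938, 2.7617733478546143), 6.087681770324707) [347 313] [355 322]
body ((557.1353759765625, 3.536201238632202), 21.253097534179688) [333 278] [361 310]
box [[662.5 -28.   12.9]
 [780.4  79.   86.1]]
[[677.6 -23.2  10.2]
 [712.   10.6  12.5]
 [726.4  75.3  33.8]]
```

Emit:
{"method": "jog_arm", "body": {
  "increments": [
    [[5,-11,20],[0,0,0],1],
    [[5.5,-12,25],[0,0,0],1],
    [[5.5,-12,25],[0,0,0],1],
    [[5.5,-12,25],[0,0,0],1],
    [[5.5,-12,25],[0,0,0],1],
    [[5.5,-12,25],[0,0,0],1],
    [[5.5,-12,25],[0,0,0],1],
    [[5.5,-12,25],[0,0,0],1],
    [[5.5,-12,25],[0,0,0],1],
    [[5.5,-12,25],[0,0,0],1],
    [[5.5,-12,25],[0,0,0],1],
    [[1.5,-5,0],[0,0,0],1]
  ]
}}

```text
time_s: 4.87
tool_pos: [0.3867, 0.1885, 0.0567]
orientation: [-179.5, 0.2, 89.8]
ft_force: [-0.9, -1.1, -0.5]
width: 1.003
grasp_force: 0.0
```

Emit:
{"method": "jog_arm", "body": {
  "increments": [
    [[0,0,15],[0,0,0],1],
    [[0,0,10],[0,0,0],1],
    [[0,0,0],[0,0,0],1]
  ]
}}

```text
time_s: 5.12
tool_pos: [0.3913, 0.1901, 0.035]
orientation: [-179.9, 0.1, 89.8]
ft_force: [0.0, 0.7, -0.1]
width: 1.0
grasp_force: 0.0
```

Run:
```python
from h import *
s=env.read_state();p,d=env.get_image('wrist');np.savez('w3.npz',p=p,d=d,s=np.array(s,dtype=object))
cv2.imwrite('pics/w3.png',p[:,:,::-1]);print(s['tool_pos'],s['orientation'])
```

```text
[0.39134068 0.19009237 0.03503933] [-1.79936712e+02  5.82667614e-02  8.97997034e+01]
```

View pics/w3.png

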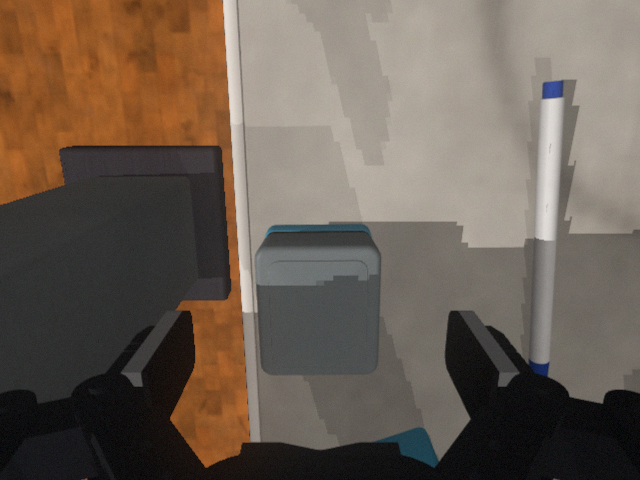

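The cassette (257–380, 240–374) is centred between the fingers. Quick check of its y.

Run:
```python
from h import *
s=np.load('w3.npz',allow_pickle=True)['s'].item()
print(ray('wrist',[[257,252],[380,252],[262,374],[377,374],[319,374]],.035,s)*1000)
print(ray('wrist',[[319,252],[319,246]],.03,s)*1000)
```

```text
[[370.53556245 215.06826487  35.        ]
 [413.82229141 214.9606133   35.        ]
 [370.21816982 165.33400564  35.        ]
 [414.55910372 165.23249219  35.        ]
 [392.19780258 165.28368581  35.        ]]
[[392.33996033 213.28775745  30.        ]
 [392.34731278 215.58813654  30.        ]]
```

Emit:
{"method": "jog_arm", "body": {
  "increments": [
    [[0,0,14],[0,0,0],1],
    [[0,0,10],[0,0,0],1],
    [[0,0,0],[0,0,0],1],
    [[0,0,0],[0,0,0],-1],
    [[0,0,0],[0,0,0],-1],
    [[0,0,0],[0,0,0],-1],
    [[0,0,0],[0,0,0],-1],
    [[0,0,0],[0,0,0],-1],
    [[0,0,0],[0,0,0],-1],
    [[0,0,0],[0,0,0],-1],
    [[0,0,0],[0,0,0],-1],
    [[0,0,0],[0,0,0],-1]
  ]
}}

```text
time_s: 6.17
tool_pos: [0.3923, 0.1917, 0.0125]
orientation: [179.9, -0.0, 89.9]
ft_force: [-0.2, -1.2, 6.9]
width: 0.516
grasp_force: 61.5
```

Emit:
{"method": "jog_arm", "body": {
  "increments": [
    [[0,0,-8],[0,0,0],-1],
    [[0,0,-20],[0,0,0],-1],
    [[0,0,-30],[0,0,0],-1],
    [[0,0,-30],[0,0,0.07],-1],
    [[0,0,-30],[0,0,0.07],-1],
    [[0,0,-20],[0,0,0.07],-1],
    [[0,0,-10],[0,0,0.071],-1],
    [[0,0,0],[0,0,0],-1]
  ]
}}

```text
time_s: 6.83
tool_pos: [0.3931, 0.1922, 0.1627]
orientation: [179.7, -0.2, 73.7]
ft_force: [0.4, 0.7, -0.1]
width: 0.518
grasp_force: 61.3
```

Emit:
{"method": "jog_arm", "body": {
  "increments": [
    [[-13,10,0],[0,0,0],-1],
    [[-26,20,0],[0,0,0],-1],
    [[-31,23.5,0],[0,0,0],-1],
    [[-31,23.5,0],[0,0,0],-1],
    [[-31,23.5,0],[0,0,0],-1],
    [[-31,23.5,0],[0,0,0],-1],
    [[-31,23.5,0],[0,0,0],-1],
    [[-31,23.5,0],[0,0,0],-1],
    [[-31,23.5,0],[0,0,0],-1],
    [[-31,23.5,0],[0,0,0],-1],
    [[-31,23.5,0],[0,0,0],-1],
    [[-31,23.5,0],[0,0,0],-1]
  ]
}}

```text
time_s: 7.83
tool_pos: [0.5477, -0.2195, 0.1583]
orientation: [-179.9, -0.0, 73.9]
ft_force: [-0.3, 0.6, 0.3]
width: 0.516
grasp_force: 61.4
```

Emit:
{"method": "jog_arm", "body": {
  "increments": [
    [[-31,23.5,0],[0,0,0],-1],
    [[-31,23.5,0],[0,0,0],-1],
    [[-20,15,0],[0,0,0],-1],
    [[-7,8,0],[0,0,0],-1],
    [[0,0,0],[0,0,0],-1],
    [[0,0,0],[0,0,0],-1],
    [[0,0,0],[0,0,0],-1]
  ]
}}

```text
time_s: 8.42
tool_pos: [0.5896, -0.3215, 0.1585]
orientation: [-179.9, -0.1, 73.9]
ft_force: [0.1, -0.6, -0.6]
width: 0.515
grasp_force: 61.4
```

Emit:
{"method": "jog_arm", "body": {
  "increments": [
    [[-1,3,10],[0,0,0],-1],
    [[0,0,25],[0,0,0],-1],
    [[0,0,30],[0,0,0],-1],
    [[0,0,25],[0,0,0],-1],
    [[0,0,15],[0,0,0],-1],
    [[0,0,0],[0,0,0],-1],
    [[0,0,0],[0,0,0],-1]
  ]
}}

```text
time_s: 9.0
tool_pos: [0.5922, -0.3231, 0.0532]
orientation: [-179.8, -0.0, 73.9]
ft_force: [-0.3, 0.2, 0.0]
width: 0.518
grasp_force: 61.4
```

Run:
```python
from h import *
s=env.read_state();p,d=env.get_image('wrist');np.savez('w4.npz',p=p,d=d,s=np.array(s,dtype=object))
cv2.imwrite('pics/w4.png',p[:,:,::-1]);print(s['tool_pos'],s['orientation'])
K,M=T('wrist',s)
for x,y in [(592.2,-323.3)]:
    q=(np.array([x/1e3,y/1e3,.024])-M[:3,3])@M[:3,:3]@F;print(q[:2]/q[2]*K[0,0]+K[:2,2])
```

```text
[ 0.59216727 -0.32307074  0.05321283] [-1.79831098e+02 -4.17236673e-02  7.38647566e+01]
[317.60520376 285.62780447]
```

View pics/w4.png

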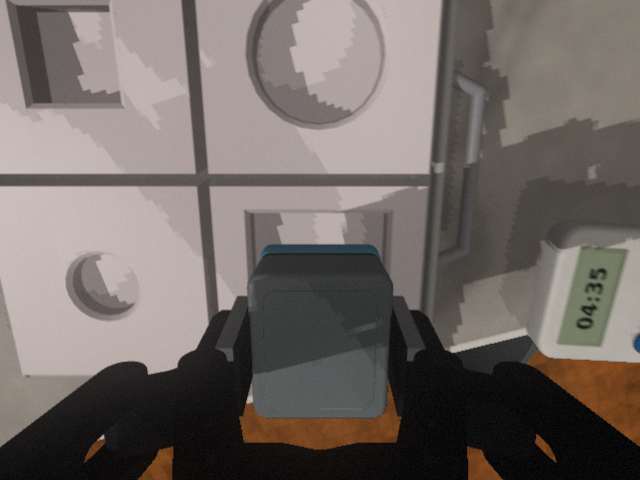

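The pocket (columns 245–392) is centred under the held cassette, with its upper edge at row 211. Lowering.

Emit:
{"method": "jog_arm", "body": {
  "increments": [
    [[0,0,10],[0,0,0],-1],
    [[0,0,8],[0,0,0],-1],
    [[0,0,5],[0,0,0],-1],
    [[0,0,4],[0,0,0],-1],
    [[0,0,2],[0,0,0],-1],
    [[0,0,0],[0,0,0],-1],
    [[0,0,0],[0,0,0],-1]
  ]
}}

```text
time_s: 9.63
tool_pos: [0.5933, -0.3248, 0.0254]
orientation: [180.0, 0.0, 73.8]
ft_force: [-0.7, 0.8, -1.8]
width: 0.52
grasp_force: 61.4
```

Emit:
{"method": "jog_arm", "body": {
  "increments": [
    [[0,0,1],[0,0,0],-1],
    [[0,0,0],[0,0,0],-1],
    [[0,0,0],[0,0,0],-1]
  ]
}}

```text
time_s: 9.88
tool_pos: [0.5936, -0.3249, 0.0246]
orientation: [180.0, 0.0, 73.8]
ft_force: [-0.2, -0.8, 1.0]
width: 0.518
grasp_force: 61.4
```

Emit:
{"method": "jog_arm", "body": {
  "increments": [
    [[0,0,0.5],[0,0,0],-1],
    [[0,0,0],[0,0,0],0.3],
    [[0,0,0],[0,0,0],0.5],
    [[0,0,0],[0,0,0],0.5],
    [[0,0,0],[0,0,0],0.5],
    [[0,0,-15],[0,0,0],0.5],
    [[0,0,-30],[0,0,0],0.5],
    [[0,0,-35],[0,0,0],0.5],
    [[0,0,-35],[0,0,0],1],
    [[0,0,-35],[0,0,0],1],
    [[0,0,-15],[0,0,0],1],
    [[0,0,0],[0,0,0],1]
  ]
}}

```text
time_s: 10.88
tool_pos: [0.5959, -0.326, 0.1944]
orientation: [179.5, 0.1, 73.8]
ft_force: [-0.8, -0.0, -0.0]
width: 0.999
grasp_force: 0.0
```

Run:
```python
from h import *
s=env.read_state();p,d=env.get_image('wrist');P=cloud('wrist',d,s);print(s['tool_pos'],s['orientation'],s['qpos'])
m=(P[...,2]>.035)&(P[...,2]<.07)&(np.hypot(P[...,0]-.592,P[...,1]+.323)<.045)
q=P[m];print(m.sum(),np.percentile(q[:,2],[5,50,95]),q.mean(0))
c=max(cv2.findContours(m.astype(np.uint8),0,1)[0],key=cv2.contourArea);print(cv2.minAreaRect((ray('wrist',c[:,0],.047,s)[:,:2]*1000).astype(np.float32)))
A=np.c_[q[:,:2],np.ones(len(q))];print(np.linalg.lstsq(A,q[:,2],rcond=None)[0])
```

```text
[ 0.59585129 -0.32601122  0.19443631] [1.79465078e+02 1.15661290e-01 7.37867400e+01] [-2.86858482e+01  3.08246046e+01  1.16415635e+01  7.02696826e+01
  2.60004246e-03  7.75268843e+01]
4755 [0.04550266 0.04702723 0.04831339] [ 0.5945293  -0.32465441  0.04693364]
((594.4348754882812, -325.189453125), (53.82127380371094, 45.1026611328125), 73.80553436279297)
[-0.00296708 -0.01191375  0.04482981]
```

Emit:
{"method": "jog_arm", "body": {
  "increments": [
    [[0,0,0],[0,0,0.1174],1],
    [[0,0,0],[0,0,0.1174],1],
    [[0,0,0],[0,0,0.1174],1],
    [[0,0,0],[0,0,0.1174],1],
    [[0,0,0],[0,0,0.1174],1],
    [[0,0,0],[0,0,0.1174],1],
    [[0,0,0],[0,0,0.1174],1],
    [[0,0,0],[0,0,0.1174],1]
  ]
}}

```text
time_s: 11.6
tool_pos: [0.5921, -0.3239, 0.1861]
orientation: [-179.8, 0.2, 19.6]
ft_force: [-0.2, 0.6, 0.7]
width: 0.998
grasp_force: 0.0
```

Emit:
{"method": "jog_arm", "body": {
  "increments": [
    [[5,-20,0],[0,0,0],1],
    [[9,-36,0],[0,0,0],1],
    [[9,-36,0],[0,0,0],1],
    [[9,-36,0],[0,0,0],1],
    [[9,-36,0],[0,0,0],1],
    [[9,-36,0],[0,0,0],1],
    [[9,-36,0],[0,0,0],1],
    [[9,-36,0],[0,0,0],1],
    [[6,-32,0],[0,0,0],1],
    [[3,-15,0],[0,0,0],1],
    [[0,0,0],[0,0,0],1],
    [[0,0,0],[0,0,0],1]
  ]
}}

```text
time_s: 12.6
tool_pos: [0.5554, 0.0022, 0.1872]
orientation: [-180.0, 0.2, 20.1]
ft_force: [-0.4, -0.3, 0.3]
width: 1.001
grasp_force: 0.0
```

Run:
```python
from h import *
s=env.read_state();p,d=env.get_image('wrist');np.savez('w5.npz',p=p,d=d,s=np.array(s,dtype=object))
cv2.imwrite('pics/w5.png',p[:,:,::-1]);print(s['tool_pos'],s['orientation'])
```

```text
[0.55539289 0.00221732 0.1871519 ] [-1.79968772e+02  1.73845471e-01  2.00926066e+01]
```

View pics/w5.png

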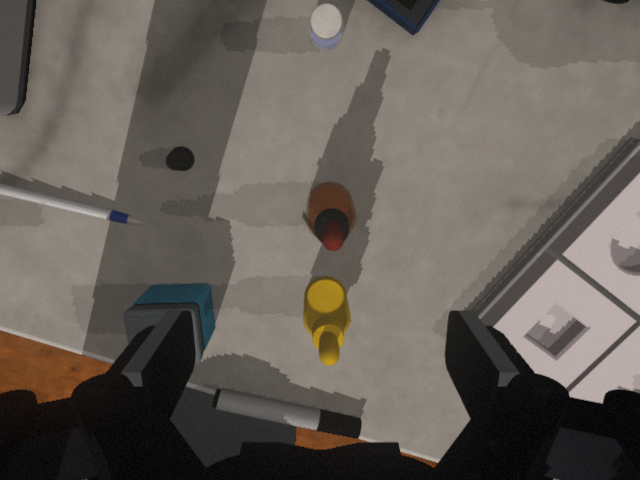

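The bulb is at (332,238), collar (331,225), bottle base (330,200), vial cap (326,21) and stopper (180,159).

Run:
```python
from h import *
np.set_printoptions(precision=1,suppress=True)
z=np.load('w5.npz',allow_pickle=True);s=z['s'].item();p=z['p'].astype(int)
R=lambda u,v,h:ray('wrist',[[u,v]],h,s)[0]*1000
print('bulb',R(333,239,.094),'collar',R(331.5,225,.070),'cap',R(326,21,.05),'stoptop',R(181,158,.018),'yel',R(328.5,355,.094))
m=((p[...,0]-p[...,2]>30)&(p[...,0]>60)).astype(np.uint8);m[:175]=0;m[262:]=0;m[:,:290]=0;m[:,370:]=0
c=max(cv2.findContours(m,0,1)[0],key=cv2.contourArea)[:,0];print(c.min(0),c.max(0))
cx=(c[:,0].min()+c[:,0].max())/2;print('body far edge',R(cx,c[:,1].min(),.0),'mid',R(cx,205,.05))
```

```text
bulb [559.4  -4.6  94. ] collar [560.9  -3.8  70. ] cap [671.8  40.8  50. ] stoptop [557.4 109.1  18. ] yel [487.1 -28.8  94. ]
[307 184] [355 235]
body far edge [574.   -0.3   0. ] mid [568.7  -1.   50. ]
```

Emit:
{"method": "jog_arm", "body": {
  "increments": [
    [[1.5,8,10],[0,0,0],1],
    [[0,0,25],[0,0,0],1],
    [[0,0,30],[0,0,0],0.7],
    [[0,0,30],[0,0,0],0.7],
    [[0,0,30],[0,0,0],0.7],
    [[0,0,20],[0,0,0],0.7],
    [[0,0,10],[0,0,0],0.7],
    [[0,0,4],[0,0,0],0.7],
    [[0,0,0],[0,0,0],0.7],
    [[0,0,0],[0,0,0],0.7]
  ]
}}

```text
time_s: 13.48
tool_pos: [0.5618, -0.0062, 0.0305]
orientation: [180.0, -0.1, 19.9]
ft_force: [0.4, 0.2, 0.7]
width: 0.853
grasp_force: 0.0
```

Emit:
{"method": "jog_arm", "body": {
  "increments": [
    [[0,0,0],[0,0,0],-1],
    [[0,0,0],[0,0,0],-1],
    [[0,0,0],[0,0,0],-1],
    [[0,0,0],[0,0,0],-1],
    [[0,0,0],[0,0,0],-1],
    [[0,0,0],[0,0,0],-1],
    [[0,0,0],[0,0,0],-1],
    [[0,0,0],[0,0,0],-1],
    [[0,0,0],[0,0,0],-1],
    [[0,0,0],[0,0,0],-1]
  ]
}}

```text
time_s: 14.32
tool_pos: [0.5617, -0.0052, 0.0313]
orientation: [180.0, -0.1, 20.0]
ft_force: [-1.5, 1.7, 5.2]
width: 0.38
grasp_force: 58.9
```

Emit:
{"method": "jog_arm", "body": {
  "increments": [
    [[0,0,-5],[0,0,0],-1],
    [[0,0,-10],[0,0,0],-1],
    [[0,0,-15],[0,0,0],-1],
    [[0,0,0],[0,0,0],-1],
    [[0,0,0],[0,0,0],-1]
  ]
}}

```text
time_s: 14.73
tool_pos: [0.562, -0.0055, 0.0611]
orientation: [179.9, -0.2, 20.0]
ft_force: [-0.4, -0.6, -1.0]
width: 0.378
grasp_force: 59.5
```

Run:
```python
from h import *
s=env.read_state();p,d=env.get_image('scene');w,_=env.get_image('wrist')
a=cv2.resize(p[150:300,240:400],(560,525))
cv2.imwrite('pics/s6.png',np.hstack([cv2.resize(w[240:480,200:440],(240,525)),a])[:,:,::-1]);print(s['tool_pos'],s['width'])
```

```text
[ 0.56202629 -0.00548908  0.06108194] 0.37802179172490774
```

View pics/s6.png

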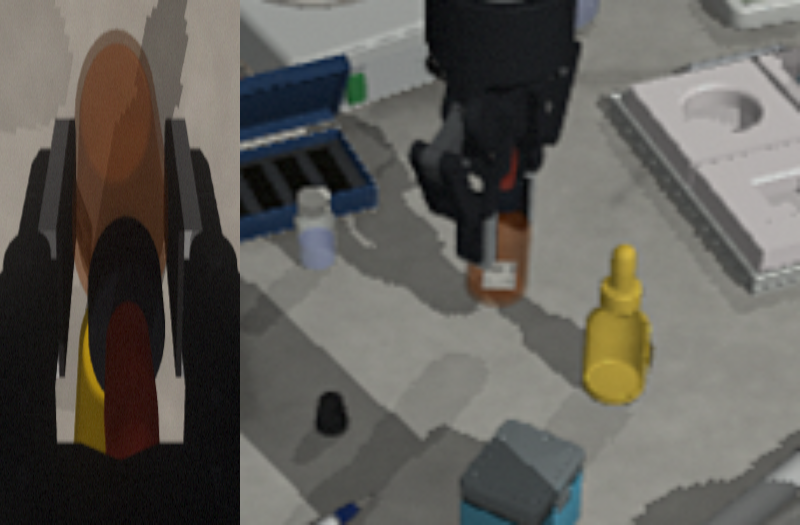

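The left part shows the bottle held straight between the pads. The scene crop shows it lifted clear and upright at (500,260). Transferring.

Emit:
{"method": "jog_arm", "body": {
  "increments": [
    [[0,0,-25],[0,0,0],-1],
    [[0,0,-30],[0,0,0],-1],
    [[0,10,-25],[0,0,0],-1],
    [[-3,25,0],[0,0,0],-1],
    [[-4,35,0],[0,0,0],-1],
    [[-4,36,0],[0,0,0],-1],
    [[-4,36,0],[0,0,0],-1],
    [[-4,36,0],[0,0,0],-1],
    [[-4,30,0],[0,0,0],-1],
    [[-1,18,0],[0,0,0],-1],
    [[0,8,0],[0,0,0],-1],
    [[0,0,0],[0,0,0],-1]
  ]
}}

```text
time_s: 15.83
tool_pos: [0.618, -0.2351, 0.1385]
orientation: [-180.0, 0.1, 19.8]
ft_force: [-0.1, 0.2, -1.7]
width: 0.374
grasp_force: 59.7
```

Emit:
{"method": "jog_arm", "body": {
  "increments": [
    [[0,0,15],[0,0,0],-1],
    [[0,0,25],[0,0,0],-1],
    [[0,0,20],[0,0,0],-1],
    [[0,0,10],[0,0,0],-1],
    [[0,0,0],[0,0,0],-1],
    [[0,0,0],[0,0,0],-1]
  ]
}}

```text
time_s: 16.33
tool_pos: [0.6176, -0.2323, 0.0695]
orientation: [-179.9, 0.1, 20.0]
ft_force: [0.8, 0.3, -0.7]
width: 0.376
grasp_force: 59.7
```

Run:
```python
from h import *
s=env.read_state();p,d=env.get_image('wrist');np.savez('w7.npz',p=p,d=d,s=np.array(s,dtype=object))
cv2.imwrite('pics/w7.png',p[:,:,::-1]);print(s['tool_pos'],s['orientation'])
```

```text
[ 0.61759019 -0.23229783  0.06950106] [-1.79918398e+02  7.08358912e-02  2.00458201e+01]
```

View pics/w7.png

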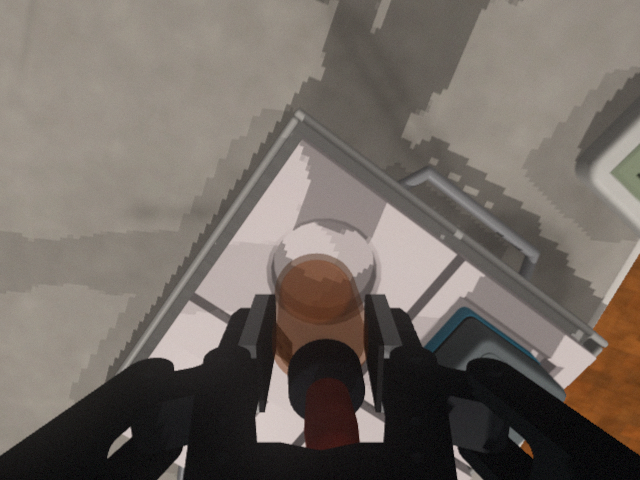

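Run:
```python
from h import *
s=np.load('w7.npz',allow_pickle=True)['s'].item()
for u,v,h in [(323,219,.024),(267,270,.024),(379,270,.024),(319.5,255,.0385)]:
    q=ray('wrist',[[u,v]],h,s)[0]-s['tool_pos'];c,n=.940,.342
    print('tool x,y mm',1e3*(q[0]*c+q[1]*n),1e3*(q[0]*n-q[1]*c))
```

```text
tool x,y mm 25.973407228810196 1.5798532983026379
tool x,y mm 1.1693506773376394 -24.63462766784552
tool x,y mm 1.2913331666107257 27.97780970537594
tool x,y mm 13.810902149074145 0.04312409242322821
```

Emit:
{"method": "jog_arm", "body": {
  "increments": [
    [[4,1.6,0],[0,0,0],-1],
    [[0,0,10],[0,0,0],-1],
    [[0,0,8],[0,0,0],-1],
    [[0,0,6],[0,0,0],-1],
    [[0,0,4],[0,0,0],-1],
    [[0,0,1],[0,0,0],-1],
    [[0,0,0],[0,0,0],-1],
    [[0,0,0],[0,0,0],-1]
  ]
}}

```text
time_s: 17.05
tool_pos: [0.6222, -0.2338, 0.0405]
orientation: [-180.0, 0.0, 20.0]
ft_force: [-0.4, -0.0, -0.5]
width: 0.376
grasp_force: 59.7
```

Emit:
{"method": "jog_arm", "body": {
  "increments": [
    [[0,0,0.8],[0,0,0],-1],
    [[0,0,0],[0,0,0],-1],
    [[0,0,0],[0,0,0],-1]
  ]
}}

```text
time_s: 17.3
tool_pos: [0.6224, -0.2337, 0.0404]
orientation: [-180.0, -0.0, 20.0]
ft_force: [-2.0, 1.0, 3.7]
width: 0.376
grasp_force: 60.1
```

Emit:
{"method": "jog_arm", "body": {
  "increments": [
    [[0,0,0],[0,0,0],0],
    [[0,0,0],[0,0,0],0.2],
    [[0,0,0],[0,0,0],0.4],
    [[0,0,0],[0,0,0],0.4],
    [[0,0,0],[0,0,0],0.4],
    [[0,0,-10],[0,0,0],0.4],
    [[0,0,-25],[0,0,0],0.4],
    [[0,0,-35],[0,0,0],0.4],
    [[0,0,-35],[0,0,0],0.4],
    [[0,0,-35],[0,0,0],1],
    [[0,0,-20],[0,0,0],1],
    [[0,0,0],[0,0,0],1]
  ]
}}

```text
time_s: 18.3
tool_pos: [0.6256, -0.235, 0.2074]
orientation: [179.6, -0.5, 20.0]
ft_force: [0.8, 0.2, 0.8]
width: 0.999
grasp_force: 0.0
```

Run:
```python
from h import *
s=env.read_state();p,d=env.get_image('side');print(s['tool_pos'],s['orientation'],s['qpos'])
q=cloud('side',d);m=(np.hypot(q[...,0]-.618,q[...,1]+.234)<.03)&(q[...,2]>.03)&(q[...,2]<.14);print(np.percentile(q[m][:,2],[1,99]),q[m&(q[...,2]>.08)].mean(0),q[m&(q[...,2]<.06)].mean(0))
cv2.imwrite('pics/s8.png',cv2.resize(p[200:380,280:480],(640,576))[:,:,::-1])
```

```text
[ 0.62562978 -0.23499851  0.20738254] [179.56780198  -0.50497332  19.97249566] [-2.05871334e+01  2.93343686e+01  1.09765584e+01  7.09775182e+01
 -1.07512466e-05  1.39442276e+02]
[0.03075826 0.1065504 ] [ 0.61624227 -0.2359039   0.09195763] [ 0.61289293 -0.24236763  0.04716439]
```

View pics/s8.png

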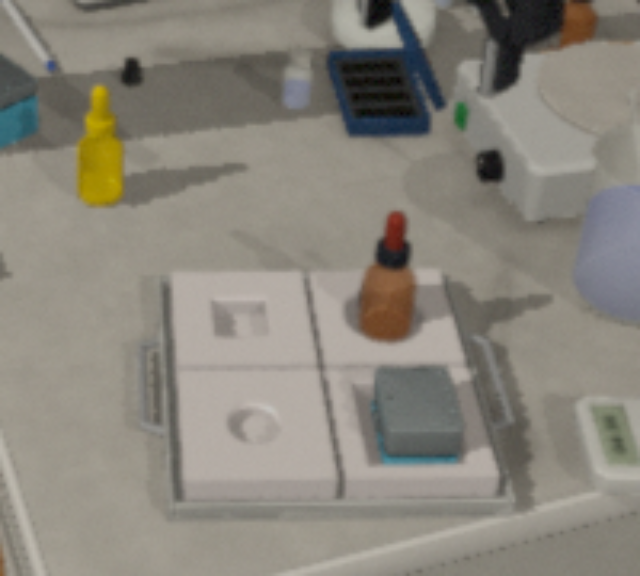

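The bottle stands upright in the large round pocket and the cassette sits in its own. Now the vial, approached with the camera facing the robot.

Emit:
{"method": "jog_arm", "body": {
  "increments": [
    [[0,0,0],[0,0,-0.122],1],
    [[0,0,0],[0,0,-0.122],1],
    [[0,0,0],[0,0,-0.122],1],
    [[0,0,0],[0,0,-0.122],1],
    [[0,0,0],[0,0,-0.122],1],
    [[0,0,0],[0,0,-0.122],1],
    [[0,0,0],[0,0,-0.122],1],
    [[0,0,0],[0,0,-0.122],1],
    [[0,0,0],[0,0,-0.122],1],
    [[0,0,0],[0,0,-0.122],1],
    [[0,0,0],[0,0,-0.122],1],
    [[0,0,0],[0,0,-0.122],1]
  ]
}}

```text
time_s: 19.35
tool_pos: [0.6215, -0.2334, 0.1984]
orientation: [-179.9, -0.1, 104.2]
ft_force: [0.9, 0.1, 0.2]
width: 1.001
grasp_force: 0.0
```

Emit:
{"method": "jog_arm", "body": {
  "increments": [
    [[0,0,0],[0,0,-0.122],1],
    [[0,0,0],[0,0,-0.122],1],
    [[0,0,0],[0,0,-0.122],1],
    [[0,0,0],[0,0,-0.122],1],
    [[0,0,0],[0,0,-0.122],1],
    [[0,0,0],[0,0,-0.122],1],
    [[0,0,0],[0,0,-0.122],1],
    [[0,0,0],[0,0,-0.122],1],
    [[0,0,0],[0,0,0],1]
  ]
}}

```text
time_s: 20.1
tool_pos: [0.6216, -0.2334, 0.1985]
orientation: [180.0, -0.2, 159.9]
ft_force: [-1.2, -0.4, 0.1]
width: 1.0
grasp_force: 0.0
```

Emit:
{"method": "jog_arm", "body": {
  "increments": [
    [[3,20,0],[0,0,0],1],
    [[7,38,0],[0,0,0],1],
    [[7,38,0],[0,0,0],1],
    [[7,38,0],[0,0,0],1],
    [[7,38,0],[0,0,0],1],
    [[7,38,0],[0,0,0],1],
    [[7,38,0],[0,0,0],1],
    [[5,20,0],[0,0,0],1],
    [[2,7,0],[0,0,0],1],
    [[0,0,0],[0,0,0],1],
    [[0,0,0],[0,0,0],1]
  ]
}}

```text
time_s: 21.02
tool_pos: [0.6682, 0.0417, 0.1993]
orientation: [-179.9, -0.1, 159.7]
ft_force: [1.1, -1.4, -0.0]
width: 1.003
grasp_force: 0.0
```

Run:
```python
from h import *
s=env.read_state();p,d=env.get_image('wrist');np.savez('w9.npz',p=p,d=d,s=np.array(s,dtype=object))
cv2.imwrite('pics/w9.png',p[:,:,::-1]);print(s['tool_pos'],s['orientation'])
```

```text
[0.66821837 0.04170917 0.19934125] [-1.79918772e+02 -5.58685495e-02  1.59704395e+02]
```

View pics/w9.png

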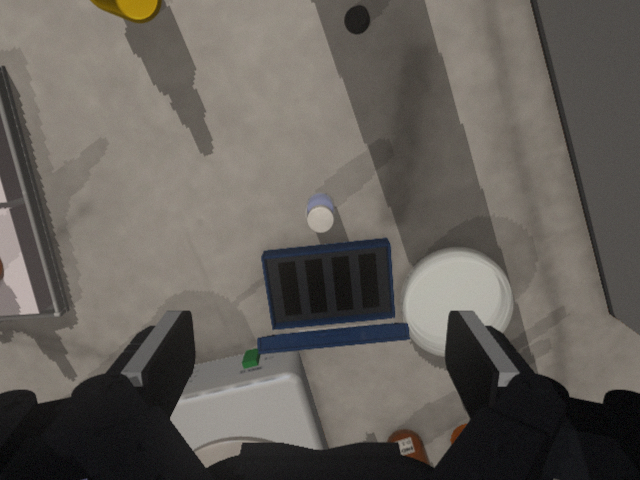

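The vial cap is at (320,219). The box edge lies behind it at row 245, parallel to the closing line. The stopper is at (357,19).

Run:
```python
from h import *
np.set_printoptions(precision=1,suppress=True)
z=np.load('w9.npz',allow_pickle=True);s=z['s'].item();P=cloud('wrist',z['d'],s)
a=np.radians(s['orientation'][2]);c,n=np.cos(a),np.sin(a)
def L(w):
    q=(w-s['tool_pos'])*1e3;return np.array([q[0]*c+q[1]*n,q[0]*n-q[1]*c,w[2]*1e3])
R=lambda u,v,h:ray('wrist',[[u,v]],h,s)[0]
print('cap',R(320,219,.05)*1e3,L(R(320,219,.05)),'bottom edge',L(R(319,194,0)),'stop',R(357,19,.015)*1e3)
for u,v in [(320,243),(320,248),(275,262),(330,338),(290,380)]:print('box',L(P[v,u]))
```

```text
cap [671.5  41.3  50. ] [-3.2  0.7 50. ] bottom edge [ 4.7 -0.1  0. ] stop [555.1 111.4  15. ]
box [-36.8   0.7   0.2]
box [-37.    0.7  12.9]
box [-49.4 -36.1  12. ]
box [-77.6   7.6  83.8]
box [-129.6  -22.3   57.2]
```

Emit:
{"method": "jog_arm", "body": {
  "increments": [
    [[-4.5,0.5,15],[0,0,0],1],
    [[0,0,30],[0,0,0],0.5],
    [[0,0,35],[0,0,0],0.3],
    [[0,0,35],[0,0,0],0.3],
    [[0,0,30],[0,0,0],0.3],
    [[0,0,20],[0,0,0],0.3],
    [[0,0,11],[0,0,0],0.3],
    [[0,0,5],[0,0,0],0.3],
    [[0,0,0],[0,0,0],0.3],
    [[0,0,0],[0,0,0],0.3]
  ]
}}

```text
time_s: 21.9
tool_pos: [0.6742, 0.0404, 0.0203]
orientation: [180.0, 0.1, 159.7]
ft_force: [-0.4, -0.1, 0.1]
width: 0.647
grasp_force: 0.0
```

Emit:
{"method": "jog_arm", "body": {
  "increments": [
    [[0,0,0],[0,0,0],-1],
    [[0,0,0],[0,0,0],-1],
    [[0,0,0],[0,0,0],-1],
    [[0,0,0],[0,0,0],-1],
    [[0,0,0],[0,0,0],-1],
    [[0,0,0],[0,0,0],-1],
    [[0,0,0],[0,0,0],-1],
    [[0,0,0],[0,0,0],-1],
    [[0,0,0],[0,0,0],-1]
  ]
}}

```text
time_s: 22.65
tool_pos: [0.6743, 0.0411, 0.0207]
orientation: [180.0, 0.2, 159.8]
ft_force: [-1.6, -1.0, 6.2]
width: 0.229
grasp_force: 58.3
```

Emit:
{"method": "jog_arm", "body": {
  "increments": [
    [[0,0,-5],[0,0,0],-1],
    [[0,0,-15],[0,0,0],-1],
    [[0,0,-30],[0,0,0],-1],
    [[0,0,-35],[0,0,0],-1],
    [[0,0,-35],[0,0,0],-1],
    [[0,0,-20],[0,0,0],-1],
    [[0,0,0],[0,0,0],-1]
  ]
}}

```text
time_s: 23.23
tool_pos: [0.6765, 0.0416, 0.1655]
orientation: [179.8, 0.5, 159.8]
ft_force: [0.2, 0.4, 0.2]
width: 0.231
grasp_force: 58.3
```

Emit:
{"method": "jog_arm", "body": {
  "increments": [
    [[4,-20,0],[0,0,0],-1],
    [[6,-34,0],[0,0,0],-1],
    [[6.5,-37,0],[0,0,0],-1],
    [[6.5,-37,0],[0,0,0],-1],
    [[6.5,-37,0],[0,0,0],-1],
    [[6.5,-37,0],[0,0,0],-1],
    [[6,-34,0],[0,0,0],-1],
    [[5,-27,0],[0,0,0],-1],
    [[3,-16,0],[0,0,0],-1],
    [[1,-5,0],[0,0,0],-1],
    [[0,0,0],[0,0,0],-1],
    [[0,0,0],[0,0,0],-1]
  ]
}}

```text
time_s: 24.23
tool_pos: [0.5272, -0.2071, 0.1586]
orientation: [180.0, -0.0, 159.8]
ft_force: [0.5, 0.1, -0.1]
width: 0.227
grasp_force: 58.4
```

Emit:
{"method": "jog_arm", "body": {
  "increments": [
    [[0,0,15],[0,0,0],-1],
    [[0,0,30],[0,0,0],-1],
    [[0,0,30],[0,0,0],-1],
    [[0,0,20],[0,0,0],-1],
    [[0,0,5],[0,0,0],-1],
    [[0,0,0],[0,0,0],-1],
    [[0,0,0],[0,0,0],-1]
  ]
}}

```text
time_s: 24.82
tool_pos: [0.5281, -0.207, 0.0595]
orientation: [180.0, 0.0, 159.9]
ft_force: [0.4, -0.1, 0.6]
width: 0.229
grasp_force: 58.4
```

Run:
```python
from h import *
s=env.read_state();p,d=env.get_image('wrist');np.savez('w10.npz',p=p,d=d,s=np.array(s,dtype=object))
cv2.imwrite('pics/w10.png',p[:,:,::-1]);print(s['tool_pos'],s['orientation'],s['width'])
```

```text
[ 0.52812973 -0.20703452  0.05953741] [1.79987814e+02 3.87312735e-02 1.59856580e+02] 0.22919403594701598
```

View pics/w10.png

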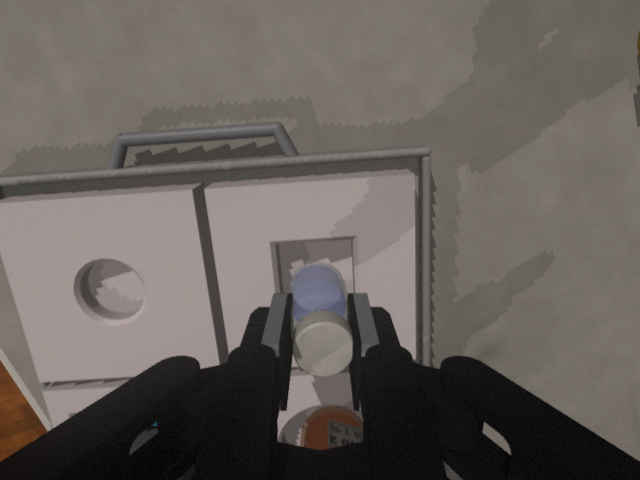

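The vial is held upright at (320,310). The pocket's far edge runs from (271,242) to (356,237).

Run:
```python
from h import *
s=np.load('w10.npz',allow_pickle=True)['s'].item();a=np.radians(s['orientation'][2]);c,n=np.cos(a),np.sin(a)
def L(w):
    q=(w-s['tool_pos'])*1e3;print(q[0]*c+q[1]*n,q[0]*n-q[1]*c)
for u,v,h in [(271,242,.024),(356,237,.024),(319,263,.039)]: L(ray('wrist',[[u,v]],h,s)[0])
L(np.array([.5284,-.208,.024]))
```

```text
15.986539827322964 -20.56265986213178
18.290386957608675 16.451649878164503
11.85486359169244 0.3878658490704505
-0.5862190405005119 -0.8133555579063573
```

Emit:
{"method": "jog_arm", "body": {
  "increments": [
    [[-0.3,-1.3,0],[0,0,0],-1],
    [[0,0,10],[0,0,0],-1],
    [[0,0,9],[0,0,0],-1],
    [[0,0,6],[0,0,0],-1],
    [[0,0,3],[0,0,0],-1],
    [[0,0,1],[0,0,0],-1],
    [[0,0,0],[0,0,0],-1],
    [[0,0,0],[0,0,0],-1],
    [[0,0,0],[0,0,0],-1]
  ]
}}

```text
time_s: 25.62
tool_pos: [0.5263, -0.2089, 0.0306]
orientation: [-180.0, -0.0, 159.8]
ft_force: [-3.0, 1.6, 7.4]
width: 0.234
grasp_force: 59.0
```

Emit:
{"method": "jog_arm", "body": {
  "increments": [
    [[0,0,0],[0,0,0],-0.4],
    [[0,0,0],[0,0,0],-0.2],
    [[0,0,0],[0,0,0],0],
    [[0,0,0],[0,0,0],0],
    [[0,0,0],[0,0,0],0],
    [[0,0,-10],[0,0,0],0],
    [[0,0,-25],[0,0,0],0],
    [[0,0,-35],[0,0,0],0],
    [[0,0,-35],[0,0,0],0.5],
    [[0,0,-35],[0,0,0],1],
    [[0,0,-20],[0,0,0],1],
    [[0,0,0],[0,0,0],1]
  ]
}}

```text
time_s: 26.62
tool_pos: [0.5302, -0.2103, 0.1964]
orientation: [-180.0, 0.6, 159.8]
ft_force: [1.3, -0.8, -0.7]
width: 0.997
grasp_force: 0.0
```

Run:
```python
from h import *
s=env.read_state();p,d=env.get_image('wrist');np.savez('w11.npz',p=p,d=d,s=np.array(s,dtype=object));P=cloud('wrist',d,s)
print(s['tool_pos'],s['orientation'])
m=(np.hypot(P[...,0]-.528,P[...,1]+.208)<.03)&(P[...,2]>.035)&(P[...,2]<.1)
print(m.sum(),np.percentile(P[m][:,2],[5,50,99]));t=m&(P[...,2]>.055);print(P[t].mean(0),P[t].max(0)-P[t].min(0))
cv2.imwrite('pics/w11.png',p[:,:,::-1])
```

```text
[ 0.53021171 -0.21032205  0.19644246] [-179.98344313    0.61789312  159.77412062]
941 [0.0412805  0.05929846 0.06125913]
[ 0.52367844 -0.20865122  0.05967249] [0.01896141 0.01875011 0.00710824]
```

View pics/w11.png

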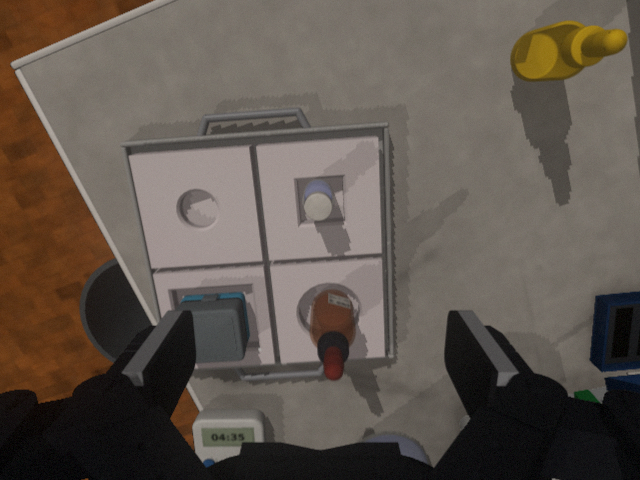

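The vial is upright on its pocket's floor (top at 60 mm), and the cassette and bottle are in place. Next is the stopper, measured by mask.

Emit:
{"method": "jog_arm", "body": {
  "increments": [
    [[5,18,0],[0,0,0],1],
    [[10,36,0],[0,0,0],1],
    [[10,36,0],[0,0,0],1],
    [[10,36,0],[0,0,0],1],
    [[10,36,0],[0,0,0],1],
    [[10,36,0],[0,0,0],1],
    [[10,36,0],[0,0,0],1],
    [[10,36,0],[0,0,0],1],
    [[8,26,0],[0,0,0],1],
    [[5,15,0],[0,0,0],1],
    [[0,0,0],[0,0,0],1],
    [[0,0,0],[0,0,0],1]
  ]
}}

```text
time_s: 27.67
tool_pos: [0.5509, 0.1137, 0.1888]
orientation: [-179.9, -0.1, 159.9]
ft_force: [0.5, -0.4, -0.0]
width: 1.003
grasp_force: 0.0
```

Emit:
{"method": "jog_arm", "body": {
  "increments": [
    [[0,0,20],[0,0,0],1],
    [[0,0,35],[0,0,0],1],
    [[0,0,35],[0,0,0],1],
    [[0,0,20],[0,0,0],0.2],
    [[0,0,0],[0,0,0],0.2],
    [[0,0,0],[0,0,0],0.2],
    [[0,0,0],[0,0,0],0.2]
  ]
}}

```text
time_s: 28.25
tool_pos: [0.5527, 0.1125, 0.0811]
orientation: [180.0, 0.1, 159.7]
ft_force: [0.8, 0.1, 0.4]
width: 0.598
grasp_force: 0.0
```

```bash
cat > st.py <<'E'
from h import *
s=env.read_state();p,d=env.get_image('wrist');P=cloud('wrist',d,s)
a=np.radians(s['orientation'][2]);c,n=np.cos(a),np.sin(a)
def L(w):
    q=(w-s['tool_pos'])*1e3;return np.round([q[0]*c+q[1]*n,q[0]*n-q[1]*c,w[2]*1e3],1)
if __name__=='__main__':
    print(s['tool_pos'],s['orientation'],s['width'])
    m=((p.max(2)<50)&(P[...,2]>.004)&(P[...,2]<.03)).astype(np.uint8);m=cv2.morphologyEx(m,cv2.MORPH_OPEN,np.ones((3,3),np.uint8));m[:,:230]=0;m[:,410:]=0
    for k in cv2.findContours(m,0,1)[0]:
        if cv2.contourArea(k)<200:continue
        x,y,w,h=cv2.boundingRect(k);q=P[(m>0)];print((x,y,w,h),'far base edge',L(ray('wrist',[[x+w/2,y]],0,s)[0]),'near top edge',L(ray('wrist',[[x+w/2,y+h]],.02,s)[0]))
    t=(P[...,2]>.014)&(P[...,2]<.026)&(m>0);print('top',t.sum(),L(P[t].mean(0)))
E
python3 st.py
```

```text
[0.55271978 0.11254869 0.08109902] [1.79967263e+02 7.05130463e-02 1.59705095e+02] 0.5980605238605318
(304, 234, 33, 36) far base edge [6.  1.2 0. ] near top edge [-7.2  1.1 20. ]
top 613 [ 0.6  0.8 19.7]
```

Emit:
{"method": "jog_arm", "body": {
  "increments": [
    [[-0.8,1,10],[0,0,0],0.2],
    [[0,0,20],[0,0,0],0.2],
    [[0,0,20],[0,0,0],0.2],
    [[0,0,14],[0,0,0],0.2],
    [[0,0,6],[0,0,0],0.2],
    [[0,0,0],[0,0,0],0.2],
    [[0,0,0],[0,0,0],0.2],
    [[0,0,0],[0,0,0],0.2]
  ]
}}

```text
time_s: 28.97
tool_pos: [0.5542, 0.1142, 0.0112]
orientation: [179.9, 0.1, 159.8]
ft_force: [0.1, 0.5, 0.2]
width: 0.596
grasp_force: 0.0
```

Emit:
{"method": "jog_arm", "body": {
  "increments": [
    [[0,0,0],[0,0,0],-1],
    [[0,0,0],[0,0,0],-1],
    [[0,0,0],[0,0,0],-1],
    [[0,0,0],[0,0,0],-1],
    [[0,0,0],[0,0,0],-1],
    [[0,0,0],[0,0,0],-1],
    [[0,0,0],[0,0,0],-1],
    [[0,0,0],[0,0,0],-1]
  ]
}}

```text
time_s: 29.63
tool_pos: [0.5536, 0.114, 0.011]
orientation: [180.0, 0.1, 159.8]
ft_force: [-0.2, 0.1, 5.2]
width: 0.178
grasp_force: 58.5
```

Emit:
{"method": "jog_arm", "body": {
  "increments": [
    [[0,0,-4],[0,0,0],-1],
    [[0,0,-10],[0,0,0],-1],
    [[0,0,-20],[0,0,0],-1],
    [[0,0,-35],[0,0,0],-1],
    [[0,0,-35],[0,0,0],-1],
    [[0,0,-30],[0,0,0],-1],
    [[0,0,-15],[0,0,0],-1],
    [[0,0,0],[0,0,0],-1],
    [[0,0,0],[0,0,0],-1]
  ]
}}

```text
time_s: 30.38
tool_pos: [0.5537, 0.1141, 0.1604]
orientation: [179.9, 0.1, 159.8]
ft_force: [-0.8, 0.5, -0.5]
width: 0.174
grasp_force: 58.6
```

Emit:
{"method": "jog_arm", "body": {
  "increments": [
    [[-4,-17,0],[0,0,0],-1],
    [[-8,-34,0],[0,0,0],-1],
    [[-8.5,-36.5,0],[0,0,0],-1],
    [[-8.5,-36.5,0],[0,0,0],-1],
    [[-8.5,-36.5,0],[0,0,0],-1],
    [[-8.5,-36.5,0],[0,0,0],-1],
    [[-8.5,-36.5,0],[0,0,0],-1],
    [[-8.5,-36.5,0],[0,0,0],-1],
    [[-8.5,-36.5,0],[0,0,0],-1],
    [[-8.5,-36.5,0],[0,0,0],-1],
    [[-8,-34,0],[0,0,0],-1],
    [[-5,-20,0],[0,0,0],-1]
  ]
}}

```text
time_s: 31.38
tool_pos: [0.501, -0.2937, 0.1569]
orientation: [-180.0, -0.2, 159.6]
ft_force: [-0.2, -0.1, -0.3]
width: 0.175
grasp_force: 58.7
```

Emit:
{"method": "jog_arm", "body": {
  "increments": [
    [[-1.5,-7,0],[0,0,0],-1],
    [[0,0,0],[0,0,0],-1],
    [[0,0,0],[0,0,0],-1],
    [[0,0,20],[0,0,0],-1],
    [[0,0,35],[0,0,0],-1],
    [[0,0,30],[0,0,0],-1],
    [[0,0,15],[0,0,0],-1],
    [[0,0,0],[0,0,0],-1],
    [[0,0,0],[0,0,0],-1],
    [[0,0,0],[0,0,0],-1]
  ]
}}

```text
time_s: 32.22
tool_pos: [0.503, -0.2972, 0.0601]
orientation: [-180.0, 0.1, 159.9]
ft_force: [0.3, -0.3, 0.1]
width: 0.173
grasp_force: 58.7
```

Run:
```python
from st import *
np.savez('w12.npz',p=p,d=d,s=np.array(s,dtype=object))
print(s['tool_pos'],s['orientation'],s['width'],'target',L(np.array([.5027,-.2975,.024])))
# held stopper: dark pixels between fingers, by column/row
g=(p.max(2)<50)&(P[...,2]>.025);
for r in range(200,400,12): 
    k=np.where(g[r,230:410])[0]+230;print(r,(k.min(),k.max(),len(k)) if len(k) else None, end=' ')
b=(p.min(2)<100)
K,M=T('wrist',s);q=(np.array([.5027,-.2975,.024])-M[:3,3])@M[:3,:3]@F;print('pocket px',q[:2]/q[2]*K[0,0]+K[:2,2])
```

```text
[ 0.50296695 -0.29717702  0.06010366] [-1.79996998e+02  7.95859663e-02  1.59865936e+02] 0.17325993107116922 target [ 0.1 -0.4 24. ]
200 None 212 None 224 None 236 None 248 None 260 None 272 None 284 (np.int64(310), np.int64(329), 20) 296 (np.int64(295), np.int64(345), 51) 308 (np.int64(265), np.int64(375), 78) 320 (np.int64(257), np.int64(383), 94) 332 (np.int64(253), np.int64(387), 91) 344 (np.int64(249), np.int64(390), 70) 356 (np.int64(238), np.int64(401), 117) 368 (np.int64(230), np.int64(409), 136) 380 (np.int64(230), np.int64(409), 133) 392 (np.int64(230), np.int64(409), 131) pocket px [317.30326568 275.27046642]
```

Run:
```python
from h import *
z=np.load('w12.npz',allow_pickle=True);s=z['s'].item();p=z['p'];a=np.radians(s['orientation'][2]);c,n=np.cos(a),np.sin(a)
def L(w):
    q=(w-s['tool_pos'])*1e3;return np.round([q[0]*c+q[1]*n,q[0]*n-q[1]*c],1)
P=cloud('wrist',z['d'],s);g=(p.max(2)<50)&(P[...,2]>.025)
r=np.where(g[:320,310:330].any(1))[0].min();print(r,L(ray('wrist',[[319.5,r]],.049,s)[0]))
# pocket rim: depth-lower pixels
m=(P[...,2]<.020)&(P[...,2]>.006)&(np.hypot(P[...,0]-.5027,P[...,1]+.2975)<.022)&~g
v,u=np.where(m);print(m.sum(),u.min(),u.max(),v.min(),L(ray('wrist',[[(u.min()+u.max())/2,v.min()]],.024,s)[0]))
```

```text
282 [7.5 0.6]
2231 286 348 245 [14.4 -0.5]
```

Emit:
{"method": "jog_arm", "body": {
  "increments": [
    [[1.2,-1,5],[0,0,0],-1],
    [[0,0,10],[0,0,0],-1],
    [[0,0,8],[0,0,0],-1],
    [[0,0,6],[0,0,0],-1],
    [[0,0,4],[0,0,0],-1],
    [[0,0,1],[0,0,0],-1],
    [[0,0,0],[0,0,0],-1],
    [[0,0,0],[0,0,0],-1],
    [[0,0,0],[0,0,0],-1]
  ]
}}

```text
time_s: 33.02
tool_pos: [0.4998, -0.2981, 0.026]
orientation: [180.0, -0.0, 159.8]
ft_force: [-3.4, 2.5, 11.1]
width: 0.176
grasp_force: 59.9
```

Emit:
{"method": "jog_arm", "body": {
  "increments": [
    [[0,0,-0.7],[0,0,0],-1],
    [[0,0,0],[0,0,0],-0.5],
    [[0,0,0],[0,0,0],-0.3],
    [[0,0,0],[0,0,0],-0.1],
    [[0,0,0],[0,0,0],-0.1],
    [[0,0,0],[0,0,0],-0.1],
    [[0,0,-10],[0,0,0],-0.1],
    [[0,0,-25],[0,0,0],-0.1],
    [[0,0,-35],[0,0,0],-0.1],
    [[0,0,-35],[0,0,0],0.5],
    [[0,0,-35],[0,0,0],1],
    [[0,0,-20],[0,0,0],1]
  ]
}}

```text
time_s: 34.02
tool_pos: [0.5019, -0.2992, 0.1908]
orientation: [-179.9, 0.3, 159.8]
ft_force: [0.9, 0.5, 0.4]
width: 0.856
grasp_force: 0.0
```

Emit:
{"method": "jog_arm", "body": {
  "increments": [
    [[0,0,0],[0,0,0],1],
    [[0,0,0],[0,0,0],1],
    [[0,0,0],[0,0,0],1]
  ]
}}

```text
time_s: 34.27
tool_pos: [0.5, -0.2981, 0.1854]
orientation: [180.0, -0.0, 159.8]
ft_force: [-0.4, -0.7, -0.2]
width: 1.005
grasp_force: 0.0
```

Run:
```python
from h import *
s=env.read_state();p,d=env.get_image('wrist');P=cloud('wrist',d,s);print(s['time_s'],s['tool_pos'])
for n,x,y,l,h in [('stop',.5027,-.2975,.027,.05),('vial',.5284,-.208,.045,.1),('cass',.592,-.3233,.035,.08),('bottle',.618,-.234,.03,.14)]:
    m=(np.hypot(P[...,0]-x,P[...,1]-y)<.04)&(P[...,2]>l)&(P[...,2]<h)
    if not m.sum(): print(n,'none');continue
    q=P[m];t=q[q[:,2]>np.percentile(q[:,2],98)-.004]
    A=np.c_[t[:,:2]-t[:,:2].mean(0),np.ones(len(t))];print(n,m.sum(),'top',np.percentile(q[:,2],[50,98]),t.mean(0),'slope',np.linalg.lstsq(A,t[:,2],rcond=None)[0][:2],'span',np.ptp(t[:,:2],axis=0))
q,dd=env.get_image('side');Q=cloud('side',dd);m=(np.hypot(Q[...,0]-.5027,Q[...,1]+.2975)<.02)&(q.max(2)<60)&(Q[...,2]>.005)
print('side stopper',m.sum(),np.percentile(Q[m],[2,50,98],axis=0))
m=(np.hypot(Q[...,0]-.618,Q[...,1]+.234)<.03)&(Q[...,2]>.03);print('side bottle top',np.percentile(Q[m][:,2],99))
for n,x,y in [('tallc',.4335,.0809),('tallv',.433,.326)]:
    m=(np.hypot(Q[...,0]-x,Q[...,1]-y)<.03)&(Q[...,2]>.03)&(Q[...,2]<.1);print(n,np.percentile(Q[m],[50,98],axis=0))
```

```text
34.2667 [ 0.5000378  -0.29812458  0.18536118]
stop 360 top [0.03530992 0.03715138] [ 0.50042945 -0.29778373  0.03565384] slope [ 0.05938033 -0.01357488] span [0.01278585 0.01319745]
vial 911 top [0.05942427 0.0611296 ] [ 0.52361583 -0.20922467  0.05972226] slope [0.01590474 0.00758119] span [0.01917507 0.01891322]
cass 4169 top [0.04706145 0.04856823] [ 0.59298829 -0.32565383  0.0471168 ] slope [ 0.00823403 -0.00305271] span [0.05575682 0.0607578 ]
bottle 711 top [0.04315543 0.05848496] [ 0.61428665 -0.24612536  0.05662417] slope [0.15082271 0.38021886] span [0.02183244 0.00937402]
side stopper 119 [[ 0.48541318 -0.31648339  0.02071892]
 [ 0.49572094 -0.30324334  0.03878954]
 [ 0.51944478 -0.28449011  0.46987987]]
side bottle top 0.10670371663210909
tallc [[0.43136414 0.06931053 0.04973306]
 [0.45628447 0.10313558 0.05294752]]
tallv [[0.43290071 0.31910663 0.05467996]
 [0.44383196 0.3320298  0.07424448]]
```

```bash
python3 -c "
from rig import env
print(env.close_job())"
```

```text
the job is handed in; nothing more can be done
None
```

The job is handed in after about 34 s: cassette, dropper bottle, vial and stopper each measured at the height of a thing standing on its pocket's floor, and the taller cassette and taller vial were not touched.

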